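Clear the oil bottle off the anvil and lay the broad blade on for engraving

TASK

Someone left the little oil bottle standing on the wooden block of the anvil: lift it off without tipping it and stand it upright in the metal tray. Then take the broad knife blade (not the slim one beside it) from its rest and lay it flat on the block, centred and lengthwise along it (tip either way), lowering it on rather than dropping it.

Things in the scene. Friction and masses are not known exactly. Their poses are not given: they have to be found in the camera images.
- oil_mid (a point): Centre, half-way up, of the oil bottle: upright, round, amber, 36 mm in diameter up to 64 mm above its foot, 90 mm high in all with a narrower black cap, about 110 g. Its foot is 45 mm below this point. It starts on the wooden block of the anvil, up to 35 mm from the block's middle along its length.
- tray_in (a point): Centre of the inner floor of the fixed, empty, square metal tray: 130 x 130 mm outside, walls 3 mm thick; floor 3 mm and rim 18 mm above the bench. x and y run along its sides. Tray and blade rest lie on opposite sides of the anvil, either way round.
- blade_mid (a point): Middle of the broad flat steel blade (near its centre of mass), 6 mm thick, 420 g. x to the tip (105 mm), y to the dark spine, z up; 60 mm wide, sides parallel, from x = -55 to 45 mm; thin tang to -125. It lies on two wooden battens 30 mm high that cross under it 42 mm ahead and behind, 16 mm wide: its sides between are free beneath. Beside it, 45 to 63 mm clear, lies the 28 mm wide slim blade.
- block_top (a point): Centre of the top face of the wooden block fixed on the anvil, a steel cylinder 150 mm in diameter and 70 mm high. Block: 130 mm long (x), 40 mm wide (y), 25 mm high; top 95 mm above the bench, 25 mm above the steel. The broad blade is wider: each edge overhangs it by 10 mm.
Things that resemble listed ones, but are neither listed nor needed, are in the scene too. Of the things shaped like the part that bears oil_mid, the amber glass one is meant.

How it is judged:
On the way, in this order (a step that is already met when the one before it is completed fails the run):
1. the oil bottle stands upright in the tray, let go (horizontal distance between oil_mid and tray_in below 0.063 m and z of oil_mid in the frame of tray_in between 0.037 and 0.051 m and angle between oil_mid's own z axis and vertical below 0.1 rad and contact force between the fingers and oil below 0.1 N and linear speed of oil below 0.03 m/s), for 0.2 s.
2. the broad blade lies flat along the block, let go (x of blade_mid in the frame of block_top between -0.022 and 0.022 m and y of blade_mid in the frame of block_top between -0.016 and 0.016 m and z of blade_mid in the frame of block_top between -0.003 and 0.009 m and angle between the x axis of blade_mid and the x axis of block_top, either way round below 0.21 rad and angle between blade_mid's own z axis and vertical below 0.1 rad and contact force between the fingers and blade below 0.1 N and linear speed of blade below 0.03 m/s), for 0.2 s.
At the end, for the whole second after the job is handed in: The bottle stands upright (6 degrees) on the tray floor. The broad blade lies flat (6 degrees), face up as before, on the block: its middle within 22 mm along and 16 mm across of the block's centre, its length within 12 degrees of the block's, either way. Both let go, at rest (all of step 1 and all of step 2); the robot touches nothing.
It fails at once if the oil bottle is tipped by more than 35 degrees (angle between oil_mid's own z axis and vertical above 0.61 rad).
It fails at once if the broad blade is let go more than 25 mm above the block (horizontal distance between blade_mid and block_top below 0.1 m and z of blade_mid in the frame of block_top above 0.028 m and contact force between the fingers and blade below 0.02 N).
It also fails if it takes over 72 s, if anything falls off the work surface, if the arm or the gripper's body presses on something with over 40 N, if the wrist force passes 120 N, or if a joint passes its speed limit or range.

ROBOT

A 6-joint arm with a two-finger parallel gripper is mounted at the origin on the work surface. World frame = base frame: x ahead of the robot, y to its left, z up, the work surface at z = 0. Lengths are in m, angles in rad, forces in N, time in s.
With the tool pointing down it reaches from about 0.35 to 0.85 m from the base axis. Payload 8.1 kg.
Tool frame: the origin (TCP) lies midway between the tips of the shut fingers; the grasp point (between the pads) lies 19 mm behind it; z points along the fingers, y is the direction in which the jaws open and shut (so a half turn about z gives the same grasp; the last joint's range is limited). The gripper opens to 93 mm and grips with 3 to 60 N. Pads are 15 mm wide; open, the fingers measure 128 mm over their backs; the gripper's body (75 mm by 188 mm) begins 65 mm behind the grasp point.
Start: joints at [1.133, 0.13, 1.488, -0, 1.523, -0.085], TCP at [0.207, 0.563, 0.219] pointing down, gripper open.
Joint ranges: [-2.96, 2.96], [-0.89, 2.26], [0.02, 2.5], [-1.34, 4.48], [0, 2.73], [-2.66, 2.66]. Speed limits (rad/s): [2.39, 2.39, 2.79, 3.14, 3.14, 3.14].

INTERFACE

Orientations are given as a rotation vector (axis times angle).
In Python, from plant import robot, optics, ticket gives the robot as it stands.
- The arm moves only by the tool send_rows, never from a script. Its argument "targets" is a list of rows, each a list of 3 entries, a list of its own where there are three numbers: the opening, from -1 (shut) to 1 (fully open), then the shift along the tool's x, y, z in mm, then the turn about the tool's z in rad. A call has 1 to 12 rows; each row shifts and turns the commanded pose from where the row before left it, along the tool's axes as they then stand; what a row does not reach is not made up. A row lasts 1/10 s, in which the tool goes at most 50 mm and 8.59 degrees, less where a joint would pass 70% of its speed; a pose out of reach is approached as far as the arm can. A call with a gripper value outside its range is refused whole. The fingers move at their own pace and stop on an object; "newtons" is the grip in N (left out, the last holds). Time passes only in rows, so rows that do not move let the fingers close. It gives the time, the measured TCP pose, the force and the opening at its end, in the units of the state.
- robot.read_state(): the state, without advancing time (a new reading comes with each control period).
- optics.read_camera(name): name is "scene" or "top" or "wrist"; returns a dict with "color" (384x512x3 uint8, red, green, blue), "K" (3x3 intrinsics, pixels), "position" and "orientation" of the camera in the world. Camera axes: x right, y up, looking along -z (the intrinsics and any distortion apply to the point x, -y, -z); pixel columns grow to the right and rows downward; lengths in m; the calibration is good to about 2 mm. A picture is of the moment at which its call begins. There is no depth.
- ticket.close_job(): hands the job in, once; it reports no verdict.
Trained networks look in the newest picture that a camera, given by its name, has taken for a name from the list of things; names that differ only in an ending like _2 or _b are one class to them, and where a whole thing is asked for, a point or a joint stands for the part that bears it (a point fixed in the world has none). Each returns a list of dicts, best first, with "confidence" (0 to 1); they miss things now and then, are a little off and sometimes report something else, mostly with a low value. They report only what shows in the picture. A call takes as long as a camera call. They do not tell look-alikes from the thing itself.
- optics.cut_out(camera, name): "region" (384x512 bool, what is visible of it) and "point" ([column, row] in pixels, amid what is visible of it).
The state is a dict: "t": time; "q": joint angles; "dq": joint speeds; "joint_torque": joint torques, N m; "tool_pos": TCP position; "orientation": TCP orientation; "force": force on the tool from outside, world axes, zero at the start; "wrist_torque": the same for the moment, N m; "opening": finger opening in m.
Only numpy, scipy, OpenCV 4.12 (cv2) and the standard library are available. Lean on these libraries where they do the work, as an engineer would, in place of code of your own. Each camera call takes 0.05 s, during which the arm holds its last target.

## Working session

There is one attempt and no reset: what is moved stays moved. The work goes in short steps, Python scripts to look and compute and a tool call to move; the robot and the scene stay as the last step left them, time stands still between calls to the robot, and variables do not carry over. Pictures are saved under pics/ and viewed, and the job is handed in when it is done.

Besides the shell and the picture viewer there is one more tool, called after "Call:" as a command line: name --argument value ..., lists and objects as JSON in quotes. send_rows: Moves the arm, as the interface text tells. Its arguments: {"type":"object","properties":{"targets":{"type":"array","items":{"type":"array"}},"newtons":{"type":"number"}},"required":["targets"]}

```bash
ls; mkdir -p pics
python3 - <<'E'
from plant import robot, optics, ticket
import cv2
print(robot.read_state())
for n in("scene","top","wrist"):
    c=optics.read_camera(n); cv2.imwrite(f"pics/{n}0.png",c["color"][...,::-1]); print(n,c["K"],c["position"],c["orientation"],[k for k in c])
    for m in("oil_mid","tray_in","blade_mid","block_top"):
        try: print(m,[(round(d["confidence"],2),d["point"],int(d["region"].sum())) for d in optics.cut_out(n,m)])
        except Exception as e: print(m,e)
E
```

```text
pics
{'t': 0.0, 'q': array([ 1.13260302e+00,  1.31168968e-01,  1.48925428e+00,  1.52788783e-05,
        1.52296452e+00, -8.53884877e-02]), 'dq': array([-0.00158568, -0.00052324, -0.00076006, -0.00159816,  0.0004668 ,
        0.00069971]), 'joint_torque': array([ 4.35878583e-04, -5.59842288e+01, -4.91774547e+01,  7.67204957e-02,
        3.50455160e-02, -1.48109498e-04]), 'tool_pos': array([0.20705254, 0.56255852, 0.21759649]), 'orientation': array([-5.51231634e-01, -3.09236627e+00,  2.71706645e-03]), 'force': array([-0.2638029 , -0.99902639, -0.17301484]), 'wrist_torque': array([ 0.00703252, -0.01715781, -0.01659859]), 'opening': 0.09282960614420786}
scene [[484.6751629    0.         254.94405493]
 [  0.         484.6751629  190.32184719]
 [  0.           0.           1.        ]] [1.29149042 0.39854659 0.98344774] [0.47381577 0.76908992 1.95635725] ['color', 'K', 'position', 'orientation']
oil_mid [(0.98, [253.4, 249.8], 398), (0.75, [254.7, 168.6], 438), (0.62, [211.5, 227.3], 397), (0.53, [212.8, 164.2], 344)]
tray_in [(0.82, [149.2, 174.5], 1716)]
blade_mid [(0.76, [334.3, 246.9],
[... 164 characters left out ...]

 [  0.           0.           1.        ]] [0.35440905 0.01968711 1.21742918] [ 0.16043381 -0.1753403  -1.64093334] ['color', 'K', 'position', 'orientation']
oil_mid [(0.75, [316.8, 237.7], 145), (0.65, [271.0, 171.8], 195), (0.49, [260.7, 214.9], 160)]
tray_in [(0.63, [364.2, 201.9], 2034), (0.18, [261.5, 216.4], 183)]
blade_mid [(0.72, [172.6, 216.1], 1151)]
block_top [(0.83, [260.3, 226.7], 2188)]
wrist [[345.18667556   0.         255.6048296 ]
 [  0.         345.18667556 187.67186436]
 [  0.           0.           1.        ]] [0.14322499 0.5862038  0.38495724] [-0.21616985 -0.15046014  1.21071463] ['color', 'K', 'position', 'orientation']
oil_mid []
tray_in []
blade_mid []
block_top []
```

View pics/scene0.png

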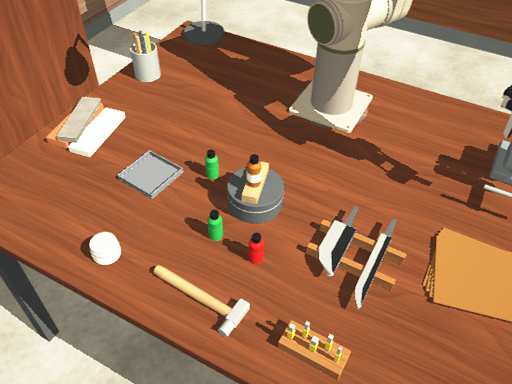

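View pics/top0.png

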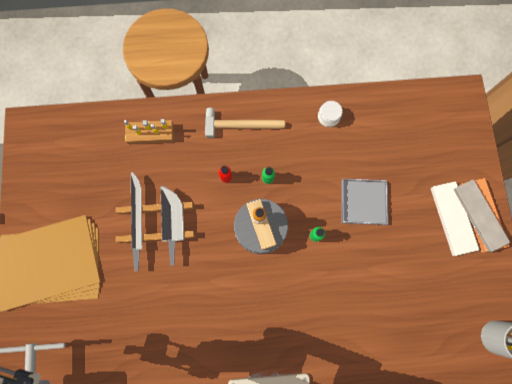

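The scene view shows the amber bottle on the block (254,170), the tray (150,174), the broad blade (338,247) and the slim one (375,265). In the top view they are at (259,213), (365,202), (172,215) and (137,215).

```bash
cat > h.py <<'E'
import numpy as np, cv2
from scipy.spatial.transform import Rotation as R
from plant import robot, optics, ticket
def ray(c,uv):
    K=c["K"]; d=np.array([(uv[0]-K[0,2])/K[0,0],-(uv[1]-K[1,2])/K[1,1],-1.]); return R.from_rotvec(c["orientation"]).apply(d)
def onz(c,uv,z):
    d=ray(c,uv); p=np.array(c["position"]); return p+d*(z-p[2])/d[2]
def proj(c,P):
    q=R.from_rotvec(c["orientation"]).inv().apply(np.atleast_2d(P)-c["position"]); K=c["K"]
    return np.c_[K[0,2]+K[0,0]*q[:,0]/-q[:,2], K[1,2]+K[1,1]*q[:,1]/q[:,2]]
def crop(c,name,u0,v0,w,h,s):
    im=c["color"][v0:v0+h,u0:u0+w,::-1]; cv2.imwrite(name,cv2.resize(im,None,fx=s,fy=s,interpolation=cv2.INTER_CUBIC))
E
python3 - <<'E'
from h import *
c={n:optics.read_camera(n) for n in("top","scene")}
Z={"oil_mid":.14,"tray_in":.01,"blade_mid":.036,"block_top":.08}
for n in c:
  for m in Z:
    for d in optics.cut_out(n,m):
      if d["confidence"]<.4: continue
      r=d["region"].astype(np.uint8); ys,xs=np.nonzero(r)
      rect=cv2.minAreaRect(np.c_[xs,ys].astype(np.float32)); 
      print(n,m,round(d["confidence"],2),onz(c[n],(xs.mean(),ys.mean()),Z[m]).round(4),"rect",np.array([onz(c[n],p,Z[m])[:2] for p in cv2.boxPoints(rect)]).round(3).tolist())
crop(c["top"],"pics/t1.png",100,150,200,150,4)
crop(c["top"],"pics/t2.png",220,180,80,80,7)
crop(c["scene"],"pics/s1.png",200,140,100,90,6)
E
```

```text
top oil_mid 0.75 [ 0.4682 -0.1512  0.14  ] rect [[0.467, -0.126], [0.492, -0.155], [0.468, -0.175], [0.444, -0.145]]
top oil_mid 0.65 [ 0.6345 -0.0377  0.14  ] rect [[0.657, -0.022], [0.654, -0.057], [0.611, -0.053], [0.613, -0.019]]
top oil_mid 0.58 [0.6466 0.0751 0.14  ] rect [[0.669, 0.095], [0.673, 0.062], [0.625, 0.056], [0.621, 0.088]]
top oil_mid 0.49 [ 0.5298 -0.0063  0.14  ] rect [[0.554, 0.01], [0.551, -0.027], [0.506, -0.023], [0.509, 0.013]]
top tray_in 0.84 [ 0.5667 -0.3202  0.01  ] rect [[0.638, -0.261], [0.628, -0.397], [0.495, -0.378], [0.505, -0.245]]
top blade_mid 0.71 [0.5527 0.2425 0.036 ] rect [[0.652, 0.269], [0.647, 0.206], [0.43, 0.215], [0.434, 0.276]]
top block_top 0.77 [ 0.5061 -0.0096  0.08  ] rect [[0.517, 0.094], [0.615, -0.018], [0.502, -0.112], [0.408, -0.0]]
top block_top 0.47 [ 0.5378 -0.0073  0.08  ] rect [[0.562, 0.009], [0.559, -0.026], [0.515, -0.023], [0.518, 0.013]]
scene oil_mid 0.87 [ 7.257e-01 -5.000e-04  1.400e-01] rect [[0.699, -0.04], [0.68, -0.016], [0.749, 0.035], [0.767, 0.011]]
scene oil_mid 0.72 [0.7407 0.1117 0.14  ] rect [[0.711, 0.078], [0.696, 0.105], [0.766, 0.142], [0.78, 0.117]]
scene oil_mid 0.68 [ 0.5652 -0.1085  0.14  ] rect [[0.524, -0.153], [0.509, -0.126], [0.599, -0.071], [0.613, -0.096]]
scene oil_mid 0.66 [ 0.5325 -0.0071  0.14  ] rect [[0.489, -0.051], [0.471, -0.02], [0.571, 0.034], [0.588, 0.004]]
scene tray_in 0.62 [ 0.5686 -0.321   0.01  ] rect [[0.621, -0.4], [0.439, -0.389], [0.511, -0.243], [0.678, -0.263]]
scene block_top 0.88 [0.5559 0.0119 0.08  ] rect [[0.533, -0.107], [0.407, -0.004], [0.564, 0.116], [0.673, 0.02]]
```

View pics/t1.png

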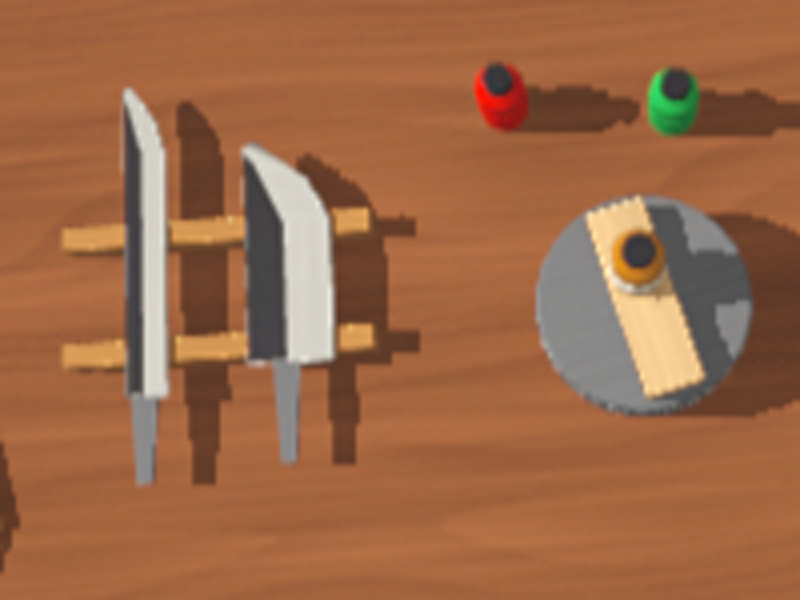

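View pics/t2.png

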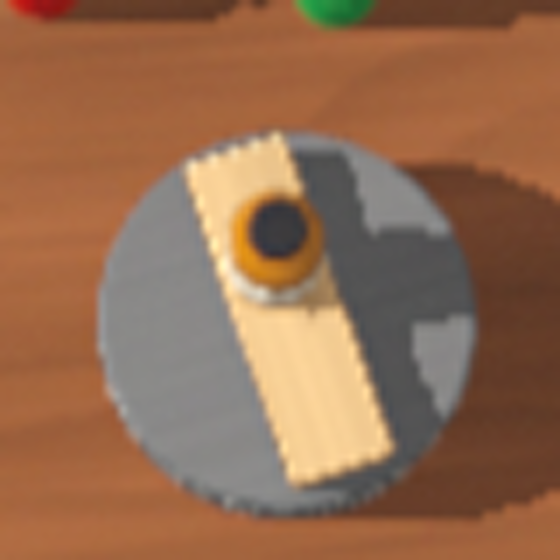

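View pics/s1.png

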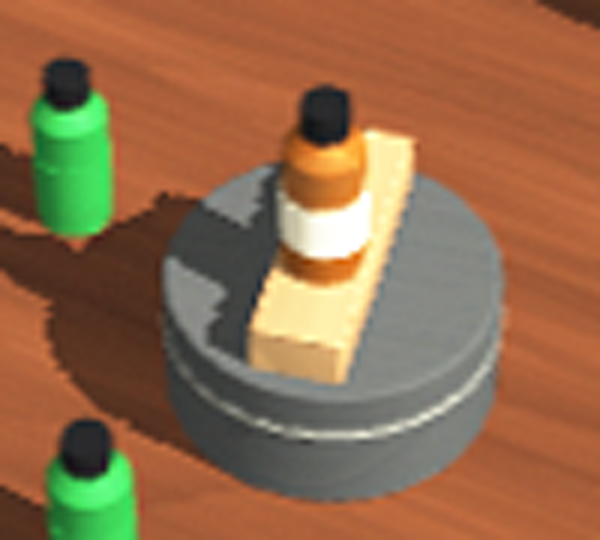

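Run:
```python
from h import *
from scipy.optimize import least_squares
c={n:optics.read_camera(n) for n in("top","scene")}
f=lambda p,u0,v0,s:np.array([u0+(p[0]+.5)/s-.5,v0+(p[1]+.5)/s-.5])
T1=lambda p:f(p,100,150,4);T2=lambda p:f(p,220,180,7);S1=lambda p:f(p,200,140,6)
bt=[T2(p) for p in[(187,168),(278,135),(393,452),(292,487)]]
for p in bt: print("blockc",onz(c["top"],p,.095).round(4))
bs=[S1(p) for p in[(413,140),(368,132),(252,331),(345,352)]]
for p in bs: print("blockc scene",onz(c["scene"],p,.095).round(4))
def fit(loc,obs,z,x0):
    def r(v):
        P=np.c_[loc,np.zeros(len(loc))]@R.from_euler('z',v[2]).as_matrix().T+[v[0],v[1],z]
        return np.concatenate([(proj(c[n],P[[i]])[0]-o) for n,i,o in obs])
    s=least_squares(r,x0); print(s.x.round(4),np.degrees(s.x[2]).round(1),"res",s.fun.round(1)); return s.x
loc=np.array([[65,20],[65,-20],[-65,-20],[-65,20]])/1e3
print("block top");fit(loc,[("top",i,bt[i]) for i in range(4)],.095,[.5,0,.3])
print("block scene");
# scene: far-right etc determined by world
w=np.array([onz(c["scene"],p,.095)[:2] for p in bs]); wt=np.array([onz(c["top"],p,.095)[:2] for p in bt])
idx=[int(np.argmin(np.linalg.norm(wt-q,axis=1))) for q in w];print(idx)
fit(loc,[("scene",i,b) for i,b in zip(idx,bs)],.095,[.5,0,.3])
fit(loc,[("scene",i,b) for i,b in zip(idx,bs)]+[("top",i,bt[i]) for i in range(4)],.095,[.5,0,.3])
print("cap",onz(c["top"],T2((279,228)),.185),onz(c["scene"],S1((326,98)),.185))
bl=np.array([[-55,30],[-55,-30],[-125,0],[105,30]])/1e3
print("blade");fit(bl,[("top",i,T1(p)) for i,p in enumerate([(250,362),(333,360),(290,462),(246,147)])],.036,[.55,.24,0])
crop(c["scene"],"pics/s2.png",290,190,130,120,6); crop(c["top"],"pics/t3.png",330,165,80,80,7)
# rest: rim corners
```

```text
blockc [0.5697 0.0244 0.095 ]
blockc [ 0.5801 -0.012   0.095 ]
blockc [ 0.4538 -0.0459  0.095 ]
blockc [ 0.4436 -0.0065  0.095 ]
blockc scene [ 0.4438 -0.0079  0.095 ]
blockc scene [ 0.449  -0.0278  0.095 ]
blockc scene [ 0.5791 -0.0134  0.095 ]
blockc scene [0.5707 0.0261 0.095 ]
block top
[ 0.5118 -0.01    0.2522] 14.5 res [-0.5  0.   0.4  0.1 -0.1  0.   0.1 -0.1]
block scene
[3, 2, 1, 0]
[ 0.5106 -0.0058  0.1847] 10.6 res [ 3.4  1.1 -3.4 -0.9  0.1 -0.3 -0.1 -0. ]
[ 0.5111 -0.008   0.2197] 12.6 res [ 1.9  0.5 -5.1 -1.1  0.1 -0.1 -0.  -0.2 -0.5 -0.1  0.5  0.4 -1.5  0.8
 -1.4  0.2]
cap [ 0.52824816 -0.0071076   0.185     ] [ 0.52493755 -0.00880889  0.185     ]
blade
[ 0.5475  0.2385 -0.0241] -1.4 res [-0.6  0.6  0.   0.   0.4  0.3  0.1 -0.9]
```

View pics/s2.png

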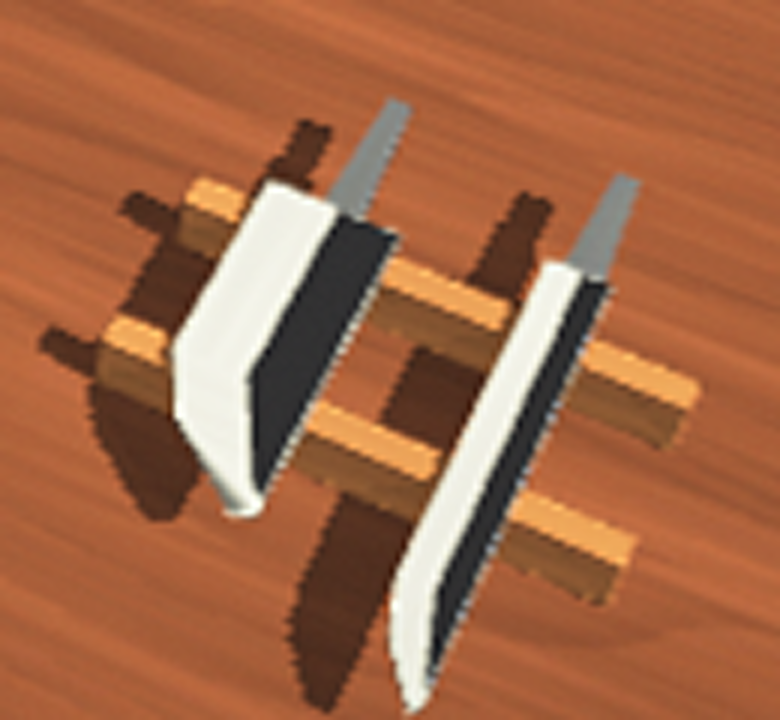

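View pics/t3.png

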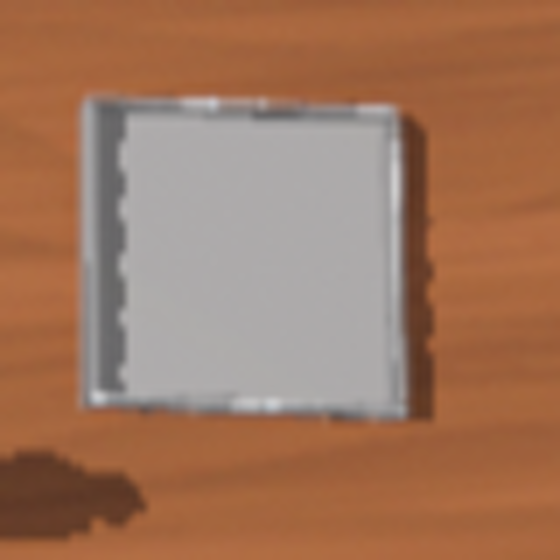

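Call:
send_rows --targets '[[1,[-30,-25,-20],0],[1,[-38,-32,0],0],[1,[-38,-32,0],0],[1,[-38,-32,0],0],[1,[-38,-32,0],0],[1,[-38,-32,0],0],[1,[-38,-32,0],0],[1,[-38,-32,0],0],[1,[-38,-32,0],0],[1,[-38,-32,0],0],[1,[-38,-32,0],0],[1,[-38,-32,0],0]]'

```text
t: 2.55
tool_pos: [0.4982, 0.0525, 0.239]
orientation: [0.551, 3.092, 0.0]
force: [0.4, 0.1, 1.0]
opening: 0.0929
```

```bash
cat >> h.py <<'E'
def go(P,head=None,quiet=False):
    s=robot.read_state(); M=R.from_rotvec(s["orientation"]).as_matrix()
    print("t",round(s["t"],2),"tcp",s["tool_pos"].round(4),"heading y",np.degrees(np.arctan2(M[1,1],M[0,1])).round(2),"tilt",np.degrees(np.arccos(-M[2,2])).round(2),"open",round(s["opening"],4),"F",s["force"].round(1))
    if P is not None: print("tool shift mm",((np.array(P)-s["tool_pos"])@M*1e3).round(1))
    if head is not None: print("turn after",(-np.radians(head-np.degrees(np.arctan2(M[1,1],M[0,1])))).round(3))
E
python3 - <<'E'
from h import *
go([.527,-.007,.24])
E
```

```text
t 2.55 tcp [0.4982 0.0525 0.239 ] heading y 69.78 tilt 0.05 open 0.0929 F [0.4 0.1 1. ]
tool shift mm [-47.6 -45.8  -1. ]
```

Call:
send_rows --targets '[[1,[-24,-23,0],0],[1,[-23,-23,0],0],[1,[0,0,0],0],[1,[0,0,0],0]]'

```text
t: 2.95
tool_pos: [0.5256, -0.0054, 0.2385]
orientation: [-0.554, -3.092, -0.0]
force: [0.5, 0.4, -0.1]
opening: 0.0931
```

Run:
```python
from h import *
c=optics.read_camera("wrist"); 
print(c["position"],[(round(d["confidence"],2),d["point"]) for d in optics.cut_out("wrist","oil_mid")])
im=c["color"][...,::-1].copy()
a=np.linspace(0,2*np.pi,40)
for z,r in((.185,.010),(.159,.018)):
    for p in proj(c,np.c_[.527+r*np.cos(a),-.007+r*np.sin(a),0*a+z]): cv2.circle(im,tuple(int(x) for x in p.round()),1,(255,0,255),-1)
Rz=R.from_euler('z',.2522).as_matrix()
for p in proj(c,np.array([[.065,.02,0],[.065,-.02,0],[-.065,-.02,0],[-.065,.02,0]])@Rz.T+[.5118,-.01,.095]): cv2.circle(im,tuple(int(x) for x in p.round()),2,(0,0,255),-1)
cv2.imwrite("pics/w1.png",im); go([.527,-.007,.24])
```

```text
[0.46166544 0.01782722 0.4048492 ] [(0.78, [255.3, 193.1]), (0.66, [265.6, 267.0]), (0.65, [97.7, 176.5])]
t 3.05 tcp [ 0.5254 -0.0042  0.2386] heading y 69.81 tilt 0.02 open 0.093 F [-0.2  0.7 -0.2]
tool shift mm [-2.5 -2.1 -1.4]
```

View pics/w1.png

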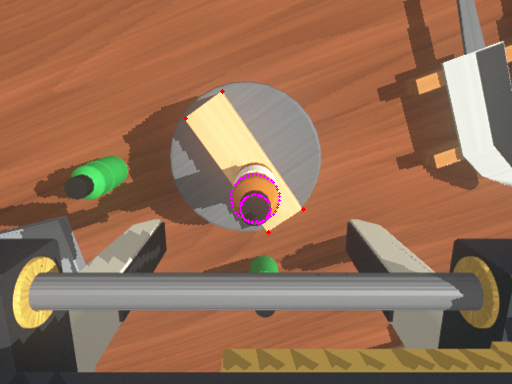

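The wrist view agrees with the estimates: the predicted cap and shoulder rings (255,205) and the block corners land on the picture. Next I descend and grip.

Call:
send_rows --targets '[[1,[-2,-2,30],0],[1,[0,0,30],0],[1,[0,0,30],0],[1,[0,0,25],0],[1,[0,0,0],0],[-1,[0,0,0],0],[-1,[0,0,0],0],[-1,[0,0,0],0],[-1,[0,0,0],0],[-1,[0,0,0],0],[-1,[0,0,0],0],[-1,[0,0,0],0]]' --newtons 20

```text
t: 4.25
tool_pos: [0.5269, -0.0075, 0.1237]
orientation: [0.551, 3.093, 0.0]
force: [0.8, -0.3, -0.0]
opening: 0.0415
```

Run:
```python
from h import *
go(None)
c=optics.read_camera("scene");crop(c,"pics/s3.png",190,110,130,110,6)
```

```text
t 4.25 tcp [ 0.5269 -0.0075  0.1237] heading y 69.78 tilt 0.01 open 0.0415 F [ 0.8 -0.3 -0. ]
```

View pics/s3.png

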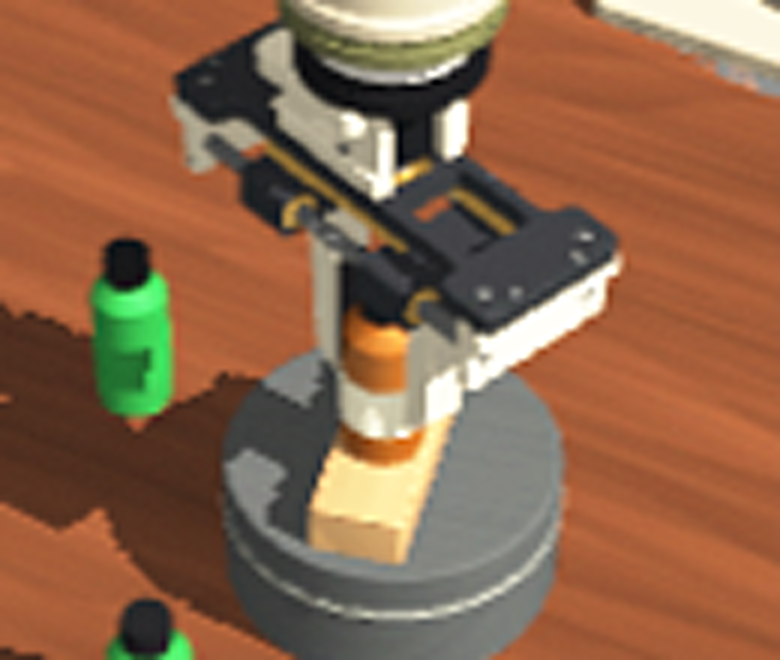

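The fingers straddle the amber bottle at (375,370) in the crop and are still closing.

Call:
send_rows --targets '[[-1,[0,0,0],0],[-1,[0,0,0],0],[-1,[0,0,0],0],[-1,[0,0,0],0]]'

```text
t: 4.7
tool_pos: [0.5268, -0.0075, 0.1236]
orientation: [-0.551, -3.093, 0.0]
force: [-0.1, -0.8, -0.4]
opening: 0.0353
```

Call:
send_rows --targets '[[-1,[0,0,-8],0],[-1,[0,0,-15],0],[-1,[0,0,-25],0],[-1,[0,0,-25],0],[-1,[0,0,-12],0],[-1,[0,0,0],0]]'

```text
t: 5.3
tool_pos: [0.5284, -0.0077, 0.2117]
orientation: [0.55, 3.088, 0.0]
force: [0.5, 0.6, -1.2]
opening: 0.0357
```

Run:
```python
from h import *
go([.567,-.3205,.209])
c=optics.read_camera("scene");crop(c,"pics/s4.png",190,80,130,130,5)
```

```text
t 5.3 tcp [ 0.5284 -0.0077  0.2117] heading y 69.79 tilt 0.29 open 0.0357 F [ 0.5  0.6 -1.2]
tool shift mm [-144.3 -280.2    3.1]
```

View pics/s4.png

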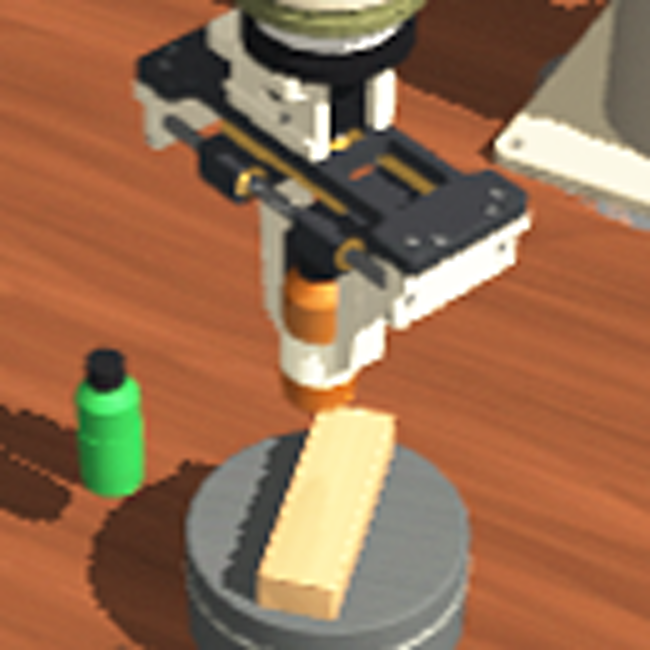

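The bottle hangs upright in the fingers, clear of the block. Now over to the tray.

Call:
send_rows --targets '[[-1,[-8,-16,0],0],[-1,[-14,-27,0],0],[-1,[-16,-31,0],0],[-1,[-16,-31,0],0],[-1,[-16,-31,0],0],[-1,[-16,-31,0],0],[-1,[-16,-31,0],0],[-1,[-16,-31,0],0],[-1,[-14,-27,0],0],[-1,[-8,-16,0],0],[-1,[-4,-8,0],0],[-1,[0,0,0],0]]'

```text
t: 6.55
tool_pos: [0.5645, -0.3204, 0.2069]
orientation: [-0.553, -3.09, -0.001]
force: [0.3, 0.2, -0.0]
opening: 0.0353
```

Run:
```python
from h import *
go([.567,-.3205,.032])
for n in("scene","wrist"):
  c=optics.read_camera(n)
  im=c["color"][...,::-1].copy()
  cv2.circle(im,tuple(int(x) for x in proj(c,[.567,-.3205,.003])[0].round()),3,(0,0,255),-1)
  cv2.imwrite(f"pics/{n}5.png",im)
```

```text
t 6.55 tcp [ 0.5645 -0.3204  0.2069] heading y 69.72 tilt 0.14 open 0.0353 F [ 0.3  0.2 -0. ]
tool shift mm [ -2.8   0.7 174.9]
```

View pics/scene5.png

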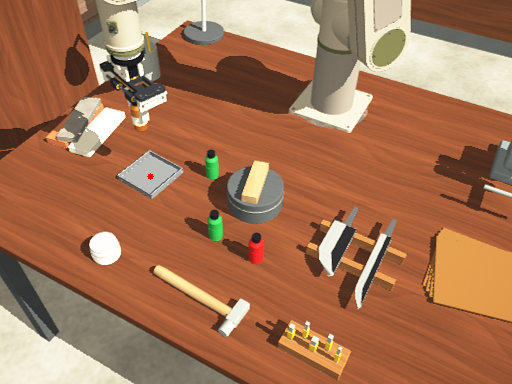

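View pics/wrist5.png

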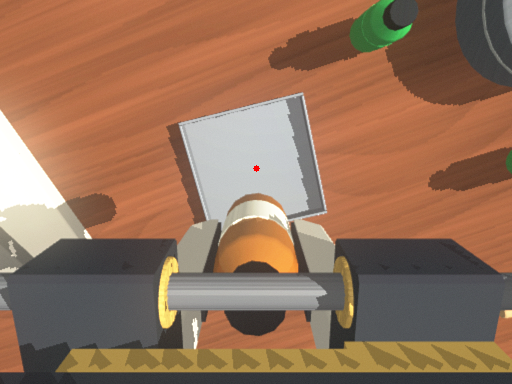

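The red dots at (150,176) and (256,168) sit mid-tray in both views. Lowering.

Call:
send_rows --targets '[[-1,[-2,0,15],0],[-1,[0,0,30],0],[-1,[0,0,30],0],[-1,[0,0,30],0],[-1,[0,0,30],0],[-1,[0,0,20],0],[-1,[0,0,10],0],[-1,[0,0,4],0],[-1,[0,0,0],0],[-1,[0,0,0],0]]'

```text
t: 7.65
tool_pos: [0.568, -0.3211, 0.0411]
orientation: [0.551, 3.091, -0.001]
force: [0.3, -0.9, 0.2]
opening: 0.0353
```

Run:
```python
from h import *
go([.567,-.3205,.032])
```

```text
t 7.65 tcp [ 0.568  -0.3211  0.0411] heading y 69.8 tilt 0.13 open 0.0353 F [ 0.3 -0.9  0.2]
tool shift mm [1.2 0.2 9.1]
```

Call:
send_rows --targets '[[-1,[0,0,4],0],[-1,[0,0,3],0],[-1,[0,0,2],0],[-1,[0,0,0],0],[-1,[0,0,0],0]]'

```text
t: 8.15
tool_pos: [0.5676, -0.3209, 0.0315]
orientation: [0.551, 3.092, -0.0]
force: [-1.4, 1.3, 5.8]
opening: 0.0356
```

Run:
```python
from h import *
go([.567,-.3205,.032])
c=optics.read_camera("scene");crop(c,"pics/s6.png",90,80,120,130,5)
```

```text
t 8.15 tcp [ 0.5676 -0.3209  0.0315] heading y 69.78 tilt 0.06 open 0.0356 F [-1.4  1.3  5.8]
tool shift mm [ 0.7  0.2 -0.5]
```

View pics/s6.png

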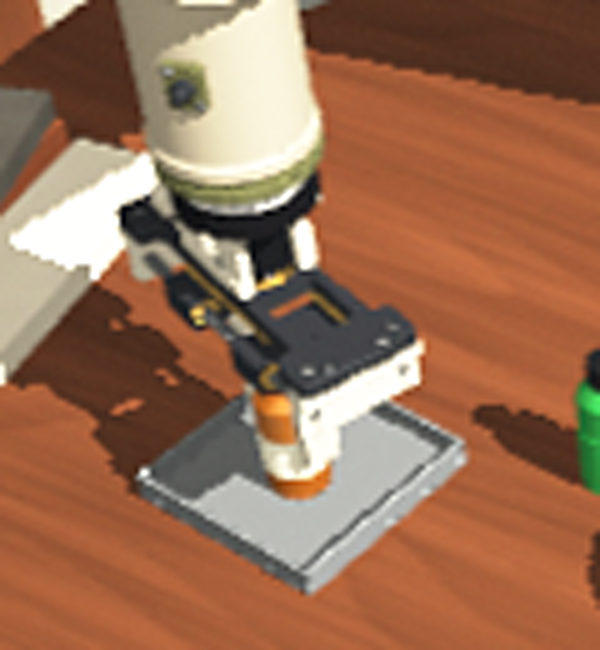

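The bottle stands on the tray floor at (300,485) in the crop, with 6 N of upward contact. Releasing.

Call:
send_rows --targets '[[0.5,[0,0,0],0],[1,[0,0,0],0],[1,[0,0,0],0],[1,[0,0,0],0],[1,[0,0,0],0],[1,[0,0,0],0],[1,[0,0,0],0],[1,[0,0,0],0]]'

```text
t: 9.0
tool_pos: [0.5671, -0.3207, 0.0306]
orientation: [0.551, 3.093, -0.0]
force: [-0.5, -0.4, -0.2]
opening: 0.0917
```

Call:
send_rows --targets '[[1,[0,0,-10],0],[1,[0,0,-30],0],[1,[0,0,-40],0],[1,[0,0,-40],0],[1,[0,0,-40],0],[1,[0,0,-30],0],[1,[0,0,-15],0],[1,[0,0,0],0]]'

```text
t: 9.8
tool_pos: [0.5683, -0.3215, 0.2391]
orientation: [0.55, 3.088, -0.003]
force: [-0.0, -0.0, -0.5]
opening: 0.093
```

Run:
```python
from h import *
go([.5475,.2385,.24],88.6)
for n in("scene","wrist"):
  c=optics.read_camera(n)
  cv2.imwrite(f"pics/{n}7.png",c["color"][...,::-1])
```

```text
t 9.8 tcp [ 0.5683 -0.3215  0.2391] heading y 69.79 tilt 0.31 open 0.093 F [-0.  -0.  -0.5]
tool shift mm [213.  518.3  -2.7]
turn after -0.328
```

View pics/scene7.png

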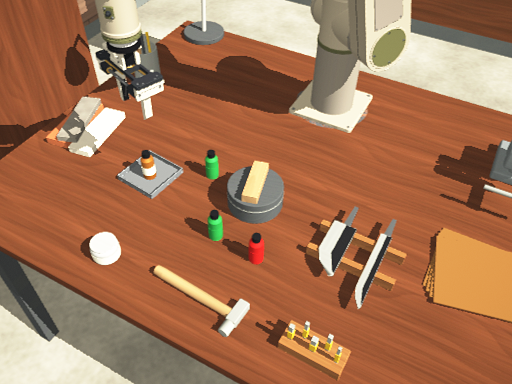

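View pics/wrist7.png

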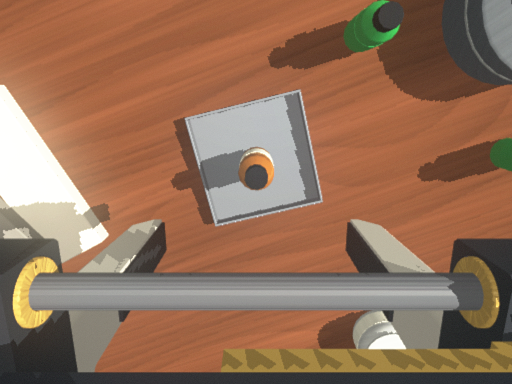

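The bottle stands upright in the tray in both views, (148,165) and (257,172). On to the blade.

Call:
send_rows --targets '[[1,[12,30,0],0],[1,[18,44,0],0],[1,[18,44,0],0],[1,[18,44,0],0],[1,[18,44,0],0],[1,[18,44,0],0],[1,[18,44,0],0],[1,[18,44,0],0],[1,[18,44,0],0],[1,[18,44,0],0],[1,[18,44,0],0],[1,[16,38,0],0]]'

```text
t: 11.1
tool_pos: [0.5456, 0.2299, 0.2324]
orientation: [-0.55, -3.089, 0.003]
force: [1.5, 0.0, 0.5]
opening: 0.0932
```

Call:
send_rows --targets '[[1,[0,0,0],-0.11],[1,[0,0,0],-0.11],[1,[0,0,0],-0.108],[1,[0,0,0],0],[1,[0,0,0],0]]'

```text
t: 11.6
tool_pos: [0.5465, 0.2276, 0.2335]
orientation: [-0.044, -3.138, 0.002]
force: [0.7, -0.1, 0.2]
opening: 0.0929
```

Run:
```python
from h import *
from scipy.optimize import least_squares
c=optics.read_camera("wrist")
go([.5475,.2385,.15],88.6)
im=c["color"][...,::-1].copy()
L=np.array([[-55,30,3],[-55,-30,3],[45,-30,3],[105,30,3],[-125,0,0]])/1e3
P=L@R.from_euler('z',-.0241).as_matrix().T+[.5475,.2385,.033]
for p in proj(c,P): print(p.round(1)); cv2.circle(im,tuple(int(x) for x in p.round()),2,(0,0,255),-1)
cv2.imwrite("pics/w8.png",im)
```

```text
t 11.65 tcp [0.5468 0.2276 0.234 ] heading y 88.4 tilt 0.14 open 0.093 F [-0.3  0.8 -0.3]
tool shift mm [-0.6 11.  84. ]
turn after -0.004
[295.5 114.8]
[237.4 115.1]
[239.  207.7]
[292.3 257.6]
[266.6  42.8]
```

View pics/w8.png

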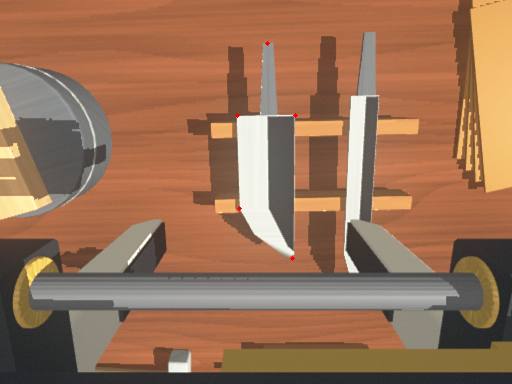

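The projected blade corners, (238,115), (295,115), (239,208) and (292,258), match the picture within a pixel or so. Centre and descend.

Call:
send_rows --targets '[[1,[0,11,10],0],[1,[0,0,35],0],[1,[0,0,40],0],[1,[0,0,40],0],[1,[0,0,35],0],[1,[0,0,20],0],[1,[0,0,10],0],[1,[0,0,0],0],[1,[0,0,0],0],[1,[0,0,0],0]]' --newtons 40

```text
t: 12.65
tool_pos: [0.5491, 0.2395, 0.0475]
orientation: [0.039, 3.138, 0.002]
force: [0.6, 0.1, 0.4]
opening: 0.0928
```

Run:
```python
from h import *
go([.5475,.2385,.018],88.6)
c=optics.read_camera("scene");crop(c,"pics/s9.png",270,140,140,140,5)
```

```text
t 12.65 tcp [0.5491 0.2395 0.0475] heading y 88.57 tilt 0.18 open 0.0928 F [0.6 0.1 0.4]
tool shift mm [ 1.6 -1.1 29.5]
turn after -0.001
```

View pics/s9.png

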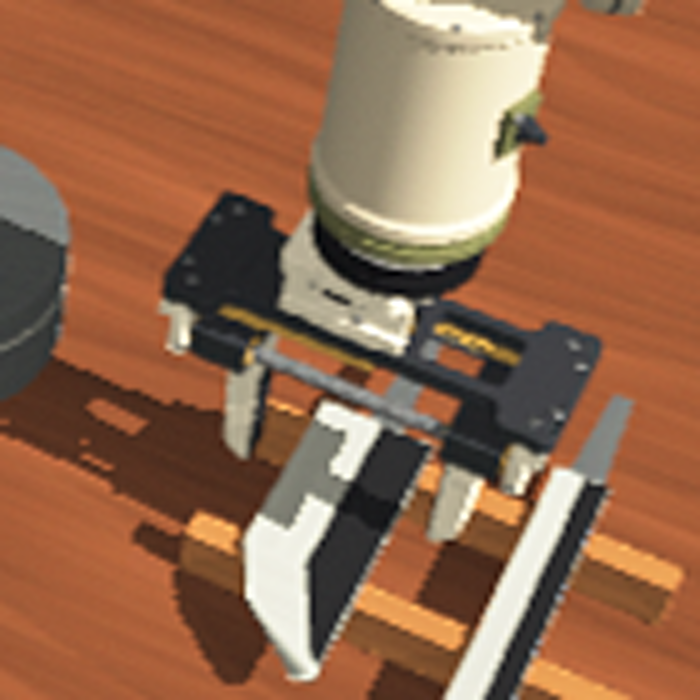

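The fingers straddle the broad blade between the battens, the spine-side one clear of the slim blade.

Call:
send_rows --targets '[[1,[1,-1,10],0],[1,[0,0,10],0],[1,[0,0,9],0],[1,[0,0,0],0],[1,[0,0,0],0]]'

```text
t: 13.2
tool_pos: [0.5461, 0.2377, 0.0159]
orientation: [-0.039, -3.14, 0.001]
force: [0.1, -0.7, -0.4]
opening: 0.0928
```

Run:
```python
from h import *
go([.5475,.2385,.018],88.6)
```

```text
t 13.2 tcp [0.5461 0.2377 0.0159] heading y 88.58 tilt 0.08 open 0.0928 F [ 0.1 -0.7 -0.4]
tool shift mm [-1.4  0.8 -2.1]
turn after -0.0
```

Call:
send_rows --targets '[[-1,[-1,1,-2],0],[-1,[0,0,0],0],[-1,[0,0,0],0],[-1,[0,0,0],0],[-1,[0,0,0],0],[-1,[0,0,0],0],[-1,[0,0,0],0],[-1,[0,0,0],0],[-1,[0,0,0],0]]'

```text
t: 14.1
tool_pos: [0.5478, 0.2389, 0.0188]
orientation: [0.039, 3.141, 0.0]
force: [-0.6, -0.7, 2.4]
opening: 0.059
```

Run:
```python
from h import *
go(None)
```

```text
t 14.1 tcp [0.5478 0.2389 0.0188] heading y 88.58 tilt 0.01 open 0.059 F [-0.6 -0.7  2.4]
```

Call:
send_rows --targets '[[-1,[0,0,0],0],[-1,[0,0,0],0],[-1,[0,0,-5],0],[-1,[0,0,-10],0],[-1,[0,0,-20],0],[-1,[0,0,-30],0],[-1,[0,0,-30],0],[-1,[0,0,-30],0],[-1,[0,0,-20],0],[-1,[0,0,-10],0],[-1,[0,0,0],0]]'

```text
t: 15.2
tool_pos: [0.5486, 0.2392, 0.1755]
orientation: [0.039, 3.139, 0.002]
force: [0.1, -0.4, -3.6]
opening: 0.0594
```

Run:
```python
from h import *
go([.5118,-.01,.17],104.5)
c=optics.read_camera("scene");crop(c,"pics/s10.png",250,90,160,150,5)
c=optics.read_camera("wrist");cv2.imwrite("pics/w10.png",c["color"][...,::-1])
```

```text
t 15.2 tcp [0.5486 0.2392 0.1755] heading y 88.58 tilt 0.17 open 0.0594 F [ 0.1 -0.4 -3.6]
tool shift mm [  30.6 -250.     5.2]
turn after -0.278
```

View pics/s10.png

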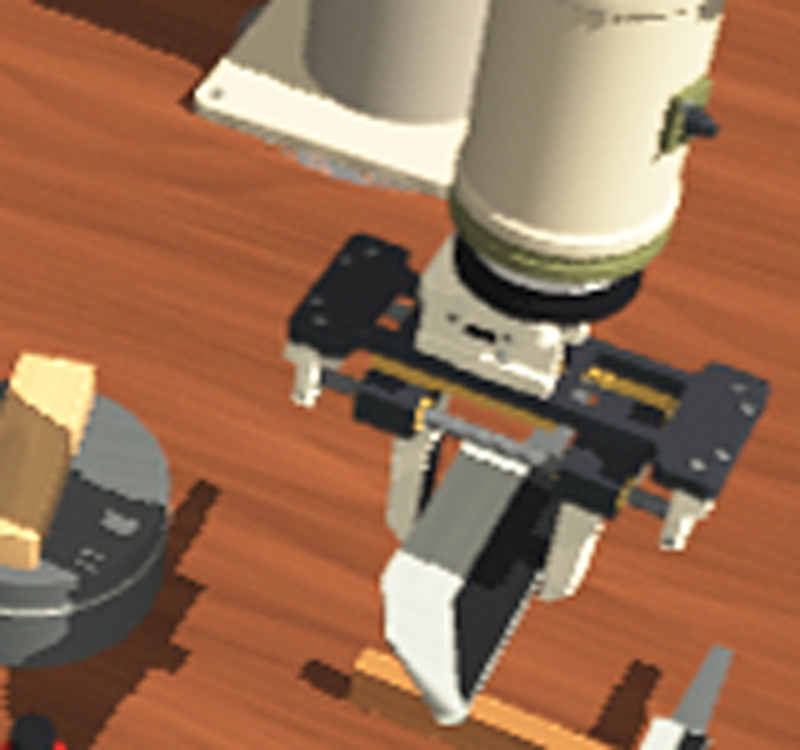

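View pics/w10.png

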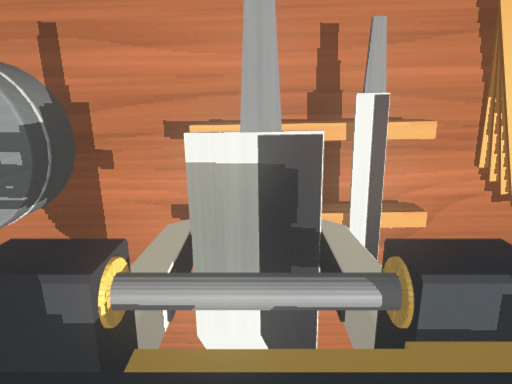

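The blade is lifted and looks level (rear corners at (186,135) and (323,133) in the wrist view). I'll check its pitch by projection, and turn towards the block meanwhile.

```bash
cat >> h.py <<'E'
def bladecheck(fn,obs=None):
    c=optics.read_camera("wrist"); s=robot.read_state(); M=R.from_rotvec(s["orientation"]).as_matrix(); im=c["color"][...,::-1].copy()
    L=np.array([[-55,30,3],[-55,-30,3],[-125,0,0]])/1e3
    for pit in (-6,-3,0,3,6):
        B=np.diag([-1,1,-1.])@R.from_euler('y',pit,degrees=True).as_matrix()
        P=s["tool_pos"]+(L@B.T+[0,0,-.0142])@M.T
        print(pit,proj(c,P).round(1).tolist())
        if pit==0:
            for p in proj(c,P): cv2.circle(im,tuple(int(x) for x in p.round()),2,(0,0,255),-1)
    cv2.imwrite(fn,im)
E
python3 - <<'E'
from h import *
bladecheck("pics/w11.png")
E
```

```text
-6 [[323.2, 130.2], [188.6, 130.3], [255.8, -36.4]]
-3 [[324.4, 130.6], [187.4, 130.7], [255.8, -44.0]]
0 [[325.7, 131.3], [186.1, 131.5], [255.8, -51.3]]
3 [[327.0, 132.5], [184.8, 132.6], [255.8, -58.3]]
6 [[328.4, 134.0], [183.5, 134.2], [255.8, -64.8]]
```

View pics/w11.png

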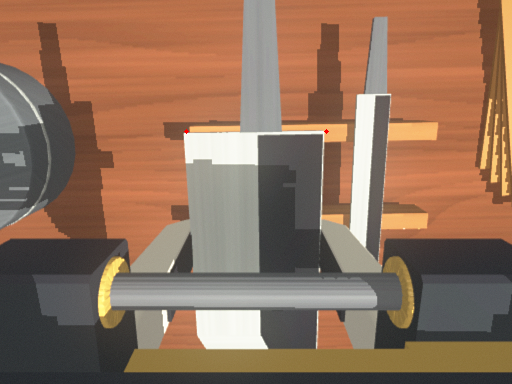

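Pitch and yaw in the grasp are within about 2° of nominal, which is fine. Moving over the block.

Call:
send_rows --targets '[[-1,[1,-12,0],0],[-1,[3,-24,0],0],[-1,[4,-30,0],0],[-1,[4,-30,0],0],[-1,[4,-30,0],0],[-1,[4,-30,0],0],[-1,[4,-30,0],0],[-1,[3,-26,0],0],[-1,[2,-20,0],0],[-1,[1,-12,0],0],[-1,[1,-6,0],0],[-1,[0,0,0],0]]'

```text
t: 16.55
tool_pos: [0.5102, -0.0107, 0.1732]
orientation: [-0.04, -3.141, -0.0]
force: [-0.4, -0.0, -2.8]
opening: 0.0591
```

Call:
send_rows --targets '[[-1,[0,0,0],-0.04],[-1,[0,0,0],-0.07],[-1,[0,0,0],-0.07],[-1,[0,0,0],-0.06],[-1,[0,0,0],-0.038],[-1,[0,0,0],0],[-1,[0,0,0],0]]'

```text
t: 17.25
tool_pos: [0.5105, -0.0095, 0.1735]
orientation: [0.396, -3.116, -0.0]
force: [-0.1, 0.2, -2.7]
opening: 0.0593
```

Run:
```python
from h import *
go([.5118,-.01,.0838],104.5)
bladecheck("pics/w12.png")
c=optics.read_camera("scene");crop(c,"pics/s12.png",190,90,150,150,5)
```

```text
t 17.25 tcp [ 0.5105 -0.0095  0.1735] heading y 104.49 tilt 0.02 open 0.0593 F [-0.1  0.2 -2.7]
tool shift mm [-1.1 -0.8 89.7]
turn after -0.0
-6 [[322.9, 131.1], [187.8, 131.2], [255.2, -35.9]]
-3 [[324.1, 131.5], [186.6, 131.6], [255.2, -43.5]]
0 [[325.4, 132.3], [185.3, 132.4], [255.2, -50.9]]
3 [[326.7, 133.4], [184.0, 133.5], [255.2, -57.9]]
6 [[328.0, 135.0], [182.6, 135.1], [255.2, -64.5]]
```

View pics/w12.png

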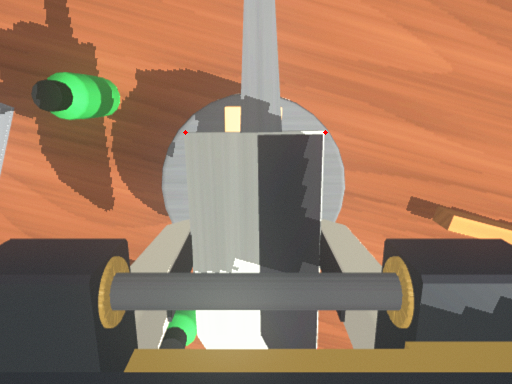

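View pics/s12.png

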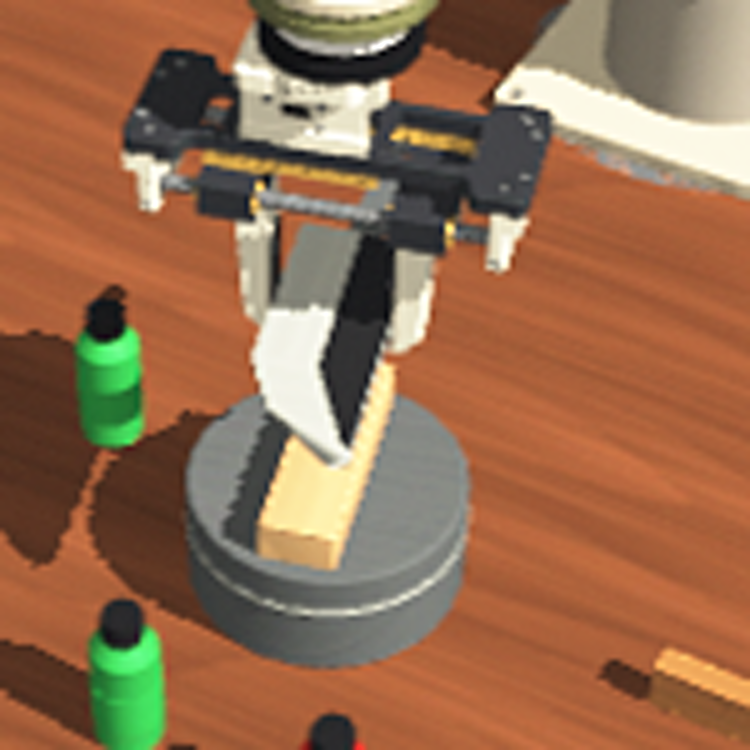

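The blade is over the block, parallel to it and centred. Lowering, slowly at the end.

Call:
send_rows --targets '[[-1,[-1,-1,8],0],[-1,[0,0,15],0],[-1,[0,0,20],0],[-1,[0,0,18],0],[-1,[0,0,12],0],[-1,[0,0,7],0],[-1,[0,0,3],0],[-1,[0,0,0],0],[-1,[0,0,0],0]]'

```text
t: 18.25
tool_pos: [0.5124, -0.0111, 0.0914]
orientation: [-0.396, 3.115, -0.001]
force: [0.7, 1.2, -3.2]
opening: 0.0592
```

Run:
```python
from h import *
go([.5118,-.01,.0838],104.5)
```

```text
t 18.25 tcp [ 0.5124 -0.0111  0.0914] heading y 104.51 tilt 0.08 open 0.0592 F [ 0.7  1.2 -3.2]
tool shift mm [0.3 1.2 7.6]
turn after 0.0
```

Call:
send_rows --targets '[[-1,[0,1,2],0],[-1,[0,0,2],0],[-1,[0,0,2],0],[-1,[0,0,1],0],[-1,[0,0,0],0],[-1,[0,0,0],0]]'

```text
t: 18.85
tool_pos: [0.5115, -0.01, 0.0838]
orientation: [0.397, -3.116, -0.0]
force: [-2.3, 0.4, -0.0]
opening: 0.059
```

Run:
```python
from h import *
go([.5118,-.01,.0838],104.5)
c=optics.read_camera("scene");crop(c,"pics/s13.png",190,90,150,150,5)
```

```text
t 18.85 tcp [ 0.5115 -0.01    0.0838] heading y 104.51 tilt 0.0 open 0.059 F [-2.3  0.4 -0. ]
tool shift mm [-0.3 -0.1 -0. ]
turn after 0.0
```

View pics/s13.png

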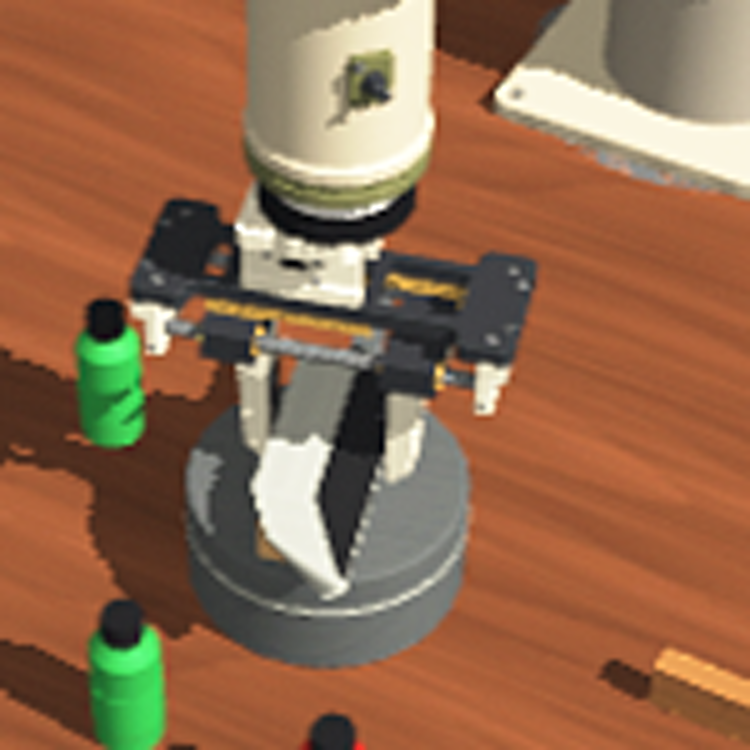

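The blade is just touching: the carried weight has gone from the wrist force. I'll go a touch lower, then open.

Call:
send_rows --targets '[[-1,[0,0,1],0],[-1,[0,0,0.5],0],[-1,[0,0,0],0],[-1,[0,0,0],0]]'

```text
t: 19.3
tool_pos: [0.5115, -0.01, 0.0837]
orientation: [0.397, -3.116, 0.0]
force: [-10.2, 0.7, 14.3]
opening: 0.0593
```

Run:
```python
from h import *
go([.5118,-.01,.0838],104.5)
```

```text
t 19.3 tcp [ 0.5115 -0.01    0.0837] heading y 104.51 tilt 0.01 open 0.0593 F [-10.2   0.7  14.3]
tool shift mm [-0.3 -0.1 -0.1]
turn after 0.0
```

Firm contact, 14 N upward. Opening, and then up.

Call:
send_rows --targets '[[0.4,[0,0,0],0],[0.6,[0,0,0],0],[1,[0,0,0],0],[1,[0,0,0],0],[1,[0,0,0],0],[1,[0,0,0],0],[1,[0,0,0],0],[1,[0,0,0],0]]'

```text
t: 20.1
tool_pos: [0.5115, -0.01, 0.0821]
orientation: [0.397, -3.116, -0.0]
force: [-1.2, -0.1, 0.2]
opening: 0.0929
```

Run:
```python
from h import *
go(None)
c=optics.read_camera("scene");crop(c,"pics/s14.png",190,90,150,150,5)
c=optics.read_camera("wrist");cv2.imwrite("pics/w14.png",c["color"][...,::-1])
```

```text
t 20.1 tcp [ 0.5115 -0.01    0.0821] heading y 104.51 tilt 0.0 open 0.0929 F [-1.2 -0.1  0.2]
```

View pics/w14.png

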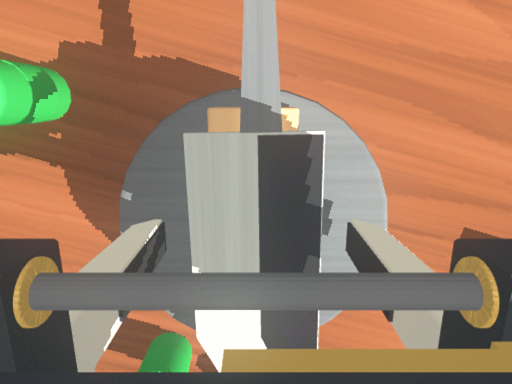

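Both fingers are clear of the blade edges (at 185 and 323). Retreating upward and then aside.

Call:
send_rows --targets '[[1,[0,0,-8],0],[1,[0,0,-25],0],[1,[0,0,-40],0],[1,[0,0,-40],0],[1,[0,0,-40],0],[1,[0,30,0],0],[1,[0,45,0],0],[1,[0,45,0],0],[1,[0,45,0],0],[1,[0,45,0],0],[1,[0,25,0],0],[1,[0,0,0],0]]'

```text
t: 21.4
tool_pos: [0.4516, 0.2204, 0.2359]
orientation: [-0.403, 3.115, 0.002]
force: [-0.2, 0.4, 0.0]
opening: 0.0927
```

Run:
```python
from h import *
go(None)
for n in("scene","top"):
  c=optics.read_camera(n)
  if n=="top":
    im=c["color"][...,::-1].copy()
    L=np.array([[-55,30,3],[-55,-30,3],[-125,0,0],[105,30,3],[45,-30,3]])/1e3
    q=proj(c,L@R.from_euler('z',.2522).as_matrix().T+[.5118,-.01,.098])
    crop(c,"pics/t15.png",200,150,200,130,4)
    c["color"]=c["color"].copy()
    for p in q: cv2.circle(c["color"],tuple(int(x) for x in p.round()),0,(255,0,0),-1)
    crop(c,"pics/t15b.png",200,150,130,130,5)
  else: crop(c,"pics/s15.png",100,120,200,130,4)
```

```text
t 21.4 tcp [0.4516 0.2204 0.2359] heading y 104.74 tilt 0.07 open 0.0927 F [-0.2  0.4  0. ]
```

View pics/t15b.png

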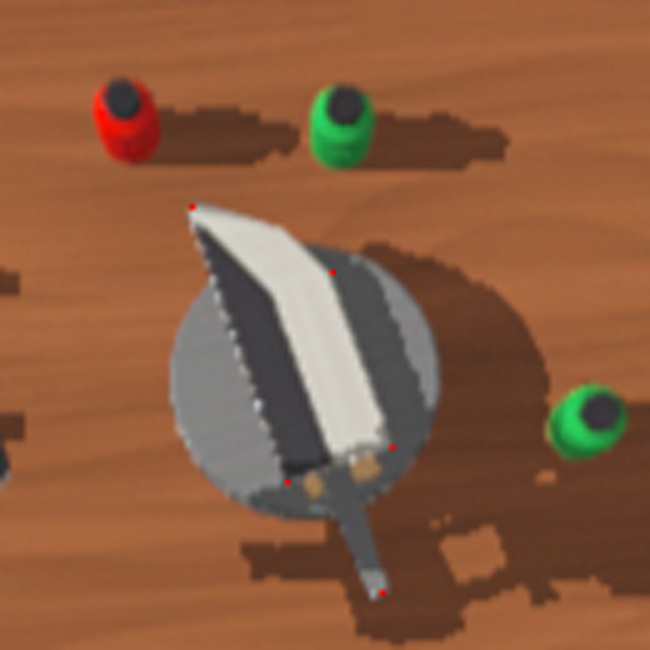

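View pics/s15.png

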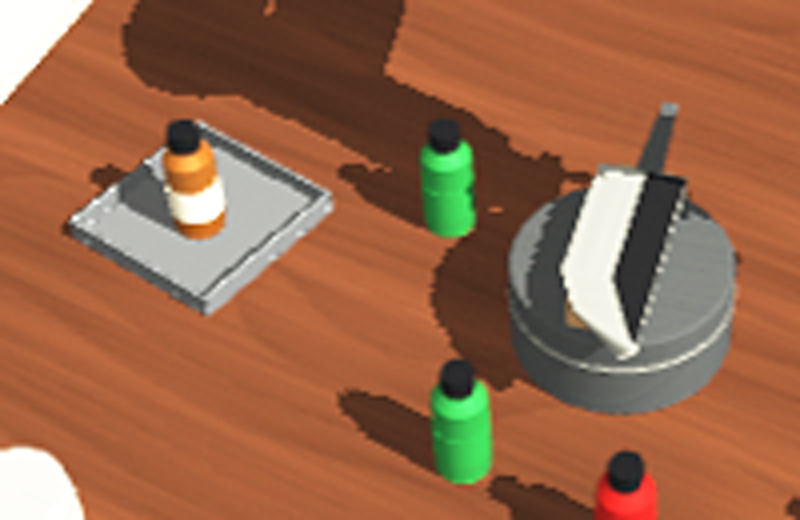

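The blade outline matches the target to within 1–2 px in the top view (corners near (192,207), (288,481) and (391,447)). The bottle stands upright in the tray at (195,180). I let the arm settle and hand in.

Call:
send_rows --targets '[[1,[0,0,0],0],[1,[0,0,0],0],[1,[0,0,0],0],[1,[0,0,0],0],[1,[0,0,0],0]]'

```text
t: 22.0
tool_pos: [0.4528, 0.2171, 0.2351]
orientation: [0.395, -3.117, 0.0]
force: [0.6, -1.4, 0.9]
opening: 0.0932
```

Run:
```python
from h import *
print(ticket.close_job())
```

```text
the job is handed in; nothing more can be done
None
```

Both parts of the job are done, and I handed it in at about 22 s of the 72 s allowed. `close_job` gives no verdict, so the result rests on my own checks.

- **Bottle:** I lifted the amber bottle off the block and stood it in the tray, releasing it about 1 mm from the tray's measured centre. The last scene-camera picture shows it upright on the tray floor.
- **Blade:** I gripped the broad blade between the battens and lowered it onto the block with the tip pointing away from the robot. I opened the fingers only after about 14 N of upward contact. In the last top-camera picture its outline is within 1–2 pixels (a few mm at most) of centred and parallel to the block.
- **Robot:** the fingers were clear of the blade before the arm rose, and the arm finished about 0.2 m to one side, touching nothing.

One check disagreed slightly: while the blade was held, the wrist camera suggested it was pitched by 1–2°. In the last pictures it looks flat on the block, but I did not measure its final tilt.

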